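# Clear the frame press and clamp the gilt corner

## Task

Using the pink-handled sweeping block, sweep the four moulding offcuts off the bed of the green frame press into the blue scrap tray at its end; do not touch the offcuts with the gripper. Then stand the sweeping block upright on the bench paper and let go of it, and with the empty gripper press the red knob of the press 20 mm down (until the yellow band has just sunk into its collar) so that the rubber foot clamps the gilt frame corner, and keep it there: the program finishes while still holding the knob down. Do not crush or shift the corner, and leave the other things on the bench alone.

Things in the scene. Friction and masses are not known exactly. Their poses are not given: they have to be found in the camera images.
- bed: Frame press, fixed, at some yaw: a plywood bed with a flat grey top 50 mm above the bench. Origin on the bench plane; in its frame the bed spans x -120..120, y -220..190 mm. The offcuts lie within x -75..75, y 25..155; the tray stands at the +y end. Two fence strips 14 mm high stand around the gilt corner, the one nearer the offcuts at y -105..-97.
- press_head (a point): Middle of the green press head's top face, 155 mm above the bench; in the bed's frame at x 41, y -130. The head is 150 mm in x, 50 mm in y, 30 mm thick, carried by a column at x 71..116; the plunger's collar (34 mm across) rises to 165 mm above the bench.
- ram (a joint): Travel of the press's sprung plunger, m: 0 at rest, grows as the knob is pressed straight down, stop at 0.036; springs back when let go. Takes about 5 N to start, 6.5 N at 8 mm where the sprung foot meets the corner, about 15 N at 20 mm; 0.020 is wanted. The stem between collar and knob is yellow for its lower 20 mm, black for its upper 16 mm.
- knob_top (a point): Centre of the flat top of the red round knob (46 mm across, 22 mm high, the flat 38 mm across), in the bed's frame at x 0, y -130; 223 mm above the bench at rest; it goes down with the plunger.
- foot: Black rubber foot, 32 mm across, under the plunger, sprung (500 N/m) against it; origin at its underside centre, 88 mm above the bench at rest, about 8 mm over the corner.
- corner: Gilt L-shaped frame corner lying loose on the bed under the foot, 30 mm high, moulding 35 mm wide; origin at the underside of the middle of the corner square; its arms reach 88 mm to its -x and 90 mm to its -y.
- sweeper: Sweeping block, about 0.2 kg, standing on the bench: a wooden blade with rubber lower edge, 170 mm long in its x, 16 mm thick in y, 36 mm high, with end cheeks 10 mm thick and 40 mm deep (y -20..20), alike on both sides; a pink upright handle 24 by 24 mm rises from its middle, from 34 to 114 mm above the underside. Origin at the centre of the underside, z up.
- tray_in (a point): Centre of the inner floor of the blue scrap tray, fixed against the press bed's +y end with the bed's yaw: outside 270 mm in its x, 135 mm in its y, walls 4 mm, floor 6 mm above the bench; three walls end 46 mm above the bench (4 mm below the bed's top), the one farthest from the bed 76 mm.
- glue: White glue bottle, 56 mm across, 150 mm high; origin at its underside centre. To be left alone.
- jar: Amber jar, 68 mm across, 75 mm high; origin at its underside centre. To be left alone.
- mug: White mug, 76 mm across, 85 mm high; origin at its underside centre. To be left alone.
- leafbook: Yellow book of gold leaf lying flat, 85 by 85 by 13 mm; origin at its underside centre. To be left alone.
- flatbrush: Flat gilder's brush lying down, pink card handle, about 125 by 66 by 12 mm; origin at its underside centre. To be left alone.
- offcut0: Loose moulding offcut, pale wood, 30 by 24 by 22 mm high, gilt on top, about 25 g; origin at its centre.
- offcut1: Loose moulding offcut, red, 26 by 26 by 20 mm high, gilt on top, about 25 g; origin at its centre.
- offcut2: Loose moulding offcut, pale wood, 32 by 22 by 24 mm high, gilt on top, about 25 g; origin at its centre.
- offcut3: Loose moulding offcut, red, 24 by 28 by 26 mm high, gilt on top, about 25 g; origin at its centre.
Mind the look-alikes: they are no part of the job. What is shaped like the sweeper but orange or purple is not meant.

How it is judged:
By the outcome, as a careful person would: the job done as asked, in the order asked, and still so for the second after the job is handed in, while the arm keeps its last pose, push and grip.
It also fails if it takes over 72 s, if anything falls off the work surface, if the arm or the gripper's body presses on something with over 40 N, if the wrist force passes 120 N, or if a joint passes its speed limit or range.

## Robot

A 6-joint arm with a two-finger parallel gripper is mounted at the origin on the work surface. World frame = base frame: x ahead of the robot, y to its left, z up, the work surface at z = 0. Lengths are in m, angles in rad, forces in N, time in s.
With the tool pointing down it reaches from about 0.225 to 0.725 m from the base axis. Payload 3.1 kg.
Tool frame: the origin (TCP) lies on the centre line of the jaws, within the pads' length; the fingertips stand 25 mm ahead of it and the grasp point (between the pads) lies 6 mm ahead of it; z points along the fingers, y is the direction in which the jaws open and shut (so a half turn about z gives the same grasp; the last joint's range is limited). The gripper opens to 85 mm and grips with 20 to 120 N. Pads are 22 mm wide; open, the fingers measure 114 mm over their backs; the gripper's body (76 mm by 85 mm) begins 54 mm behind the grasp point. The pads swing forward as they close: fully open they stand 13 mm farther back than shut.
Start: joints at [-1.281, 0.048, 0.099, 1.622, 0, 1.443], TCP at [0.213, -0.48, 0.256] pointing down, gripper open.
Joint ranges: [-2.91, 2.91], [-0.99, 1.94], [-1.21, 1.42], [-2.12, 2.29], [-1.49, 1.47], [-3.14, 3.14]. Speed limits (rad/s): [2.79, 2.79, 3.14, 3.14, 3.14, 3.14].

## Interface

Orientations are given as a unit quaternion [x, y, z, w].
In Python, from rig import monitor, vision, hand_in gives the robot as it stands. The module is installed in compiled form; this text tells all that it offers.
- The arm moves only by the shell command python3 -m creep 'ROWS'. ROWS is JSON, a list of rows, each a list of 3 entries, a list of its own where there are three numbers: the shift along the tool's x, y, z in units of 0.025 m (1.0 is 0.025 m), then the turn, a rotation vector about the tool's x, y, z in units of 8 degrees (1.0 is 8 degrees), then the gripper command: -1 is shut, 1 is fully open, values between are in proportion. A call has 1 to 8 rows; each row shifts and turns the commanded pose from where the row before left it, along the tool's axes as they then stand; what a row does not reach is not made up. A row lasts 1/10 s, in which the tool goes at most 50 mm and 8.59 degrees, less where a joint would pass 70% of its speed; a pose out of reach is approached as far as the arm can. A call with a number of a shift or a turn outside -1 to 1 is refused whole. A call with a gripper value outside its range is refused whole. The fingers move at their own pace and stop on an object; the grip force is fixed at half the most. Time passes only in rows, so rows that do not move let the fingers close. It gives the time, the measured TCP pose, the force and the opening at its end, in the units of the state.
- monitor.get_state(): the state, without advancing time (a new reading comes with each control period).
- vision.camera(name): name is "scene" or "top" or "wrist"; returns the picture (480x640x3 uint8, red, green, blue); there is no depth.
- vision.camera_model(name): a dict with "vfov" (degrees; the focal length in pixels is half the picture's height over the tangent of half this angle, whatever the lens; pixels are square), "cx", "cy" (the principal point, pixels), "extrinsics" (4x4, takes a point from camera to world coordinates). Camera axes: x right, y down, z forward; pixel columns grow to the right and rows downward; lengths in m; the calibration is good to about 2 mm. A picture is of the moment at which its call begins: read the wrist's pose just before it. camera_model takes no time and is no camera call; for the wrist camera it gives the pose at the moment of the call.
- hand_in(): hands the job in, once; it reports no verdict.
The state is a dict: "clock": time; "qpos": joint angles; "qvel": joint speeds; "effort": joint torques, N m; "tcp_pos": TCP position; "tool_rot": TCP orientation; "wrist_force": force on the tool from outside, world axes, zero at the start; "ft_torque": the same for the moment, N m; "width": finger opening in m.
Only numpy, scipy, OpenCV 4.12 (cv2) and the standard library are available. Lean on these libraries where they do the work, as an engineer would, in place of code of your own. Each camera call takes 0.05 s, during which the arm holds its last target. There are 200 camera calls.

## Working session

There is one attempt and no reset: what is moved stays moved. The work goes in short steps, Python scripts to look and compute and a shell command to move; the robot and the scene stay as the last step left them, time stands still between calls to the robot, and variables do not carry over. Pictures are saved under pics/ and viewed, about 8 in all and at most 12, crops included, and the job is handed in when it is done.

```bash
mkdir -p pics
python3 - <<'E'
from rig import monitor, vision
import cv2, numpy as np
s=monitor.get_state(); print(s)
for n in("scene","top"):
    im=vision.camera(n); cv2.imwrite(f"pics/{n}0.png",im[...,::-1]); m=vision.camera_model(n); print(n,m)
E
```

```text
{'clock': 0.0, 'qpos': array([-1.28077892e+00,  4.87665115e-02,  9.75982885e-02,  1.62200042e+00,
        3.10698268e-05,  1.44299695e+00]), 'qvel': array([-0.00132486, -0.00017054,  0.00057453, -0.00065076,  0.00115973,
        0.00033783]), 'effort': array([-7.79918028e-04, -3.38779449e+01,  3.20015681e+01,  2.02873070e-02,
       -1.68714423e-04,  3.20871138e-06]), 'tcp_pos': array([ 0.21286581, -0.47930831,  0.25510912]), 'tool_rot': array([ 9.78257204e-01,  2.07391986e-01, -8.06187669e-05, -1.18351635e-03]), 'wrist_force': array([-0.53658526,  0.09129956, -0.01968557]), 'ft_torque': array([-0.03252264,  0.0003881 ,  0.04017403]), 'width': 0.0854148134664306}
scene {'vfov': 43.588410887827365, 'cx': 307.1938564977693, 'cy': 258.3131385877845, 'extrinsics': array([[-0.86602448,  0.398545  , -0.30193292,  0.98292083],
       [ 0.49998523,  0.68538839, -0.52939355,  0.70775995],
       [-0.00404583, -0.60942977, -0.79282973,  1.31470488],
       [ 0.        ,  0.        ,  0.        ,  1.        ]])}
top {'vfov': 42.562936167897206, 'cx': 315.7227487702031, 'cy': 249.9161761927351, 'extrinsics': array([[-2.43816990e-02, -9.84010015e-01,  1.76436458e-01,
         2.14823417e-01],
       [-9.99702547e-01,  2.41035784e-02, -3.71966270e-03,
        -7.42719482e-02],
       [-5.92564642e-04, -1.76474668e-01, -9.84305004e-01,
         1.87233245e+00],
       [ 0.00000000e+00,  0.00000000e+00,  0.00000000e+00,
         1.00000000e+00]])}
```

View pics/top0.png

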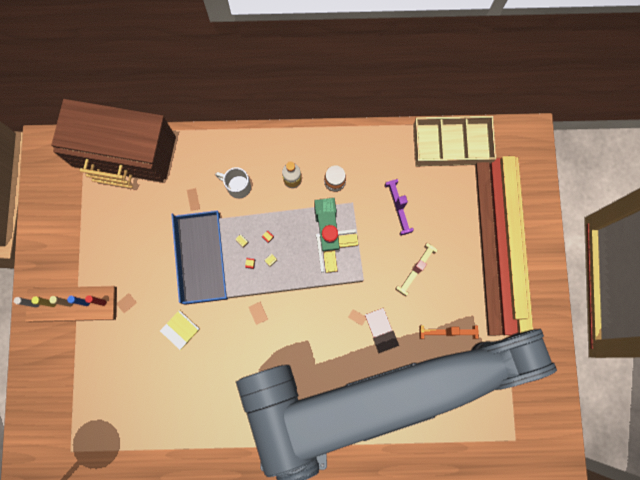

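View pics/scene0.png

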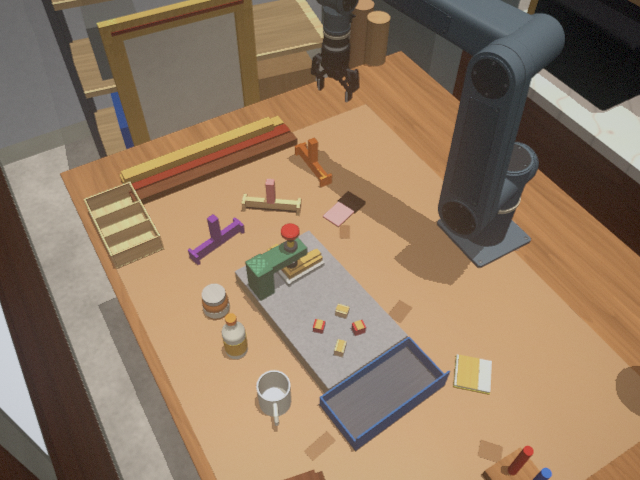

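```bash
cat > h.py <<'E'
import numpy as np, cv2
from rig import monitor, vision
def ray(n,uv,m=None):
    m=m or vision.camera_model(n); f=240/np.tan(np.radians(m["vfov"]/2)); E=np.array(m["extrinsics"])
    d=E[:3,:3]@np.array([(uv[0]-m["cx"])/f,(uv[1]-m["cy"])/f,1]); return E[:3,3],d
def onz(n,uv,z,m=None):
    o,d=ray(n,uv,m); return (o+d*(z-o[2])/d[2])[:2]
def tri(u1,u2,a="top",b="scene"):
    (o,d),(p,e)=ray(a,u1),ray(b,u2); d=d/np.linalg.norm(d); e=e/np.linalg.norm(e)
    t=np.linalg.lstsq(np.c_[d,-e],p-o,rcond=None)[0]; P,Q=o+t[0]*d,p+t[1]*e
    return (P+Q)/2, np.linalg.norm(P-Q)
def blobs(im,lo,hi,box,amin=8):
    x0,y0,x1,y1=box; k=cv2.inRange(cv2.cvtColor(im,cv2.COLOR_BGR2HSV),lo,hi)[y0:y1,x0:x1]
    n,l,s,c=cv2.connectedComponentsWithStats(k); 
    return [(c[i]+[x0,y0],s[i,4],cv2.minAreaRect(np.argwhere(l==i)[:,::-1].astype(np.float32)+np.float32([x0,y0]))) for i in range(1,n) if s[i,4]>=amin]
E
python3 - <<'E'
import cv2,numpy as np
from h import *
t=cv2.imread("pics/top0.png"); s=cv2.imread("pics/scene0.png")
def show(nm,b):
    for c,a,r in b: print(nm,c.round(1),a,np.round(cv2.boxPoints(r),1).tolist())
show("red top",blobs(t,(0,150,120),(8,255,255),(230,190,350,300)))
show("red sc",blobs(s,(0,150,120),(8,255,255),(270,215,370,340)))
show("blue top",blobs(t,(100,120,40),(125,255,255),(160,200,240,310)))
show("yel top",blobs(t,(18,110,150),(34,255,255),(230,220,300,275)))
show("grey",blobs(t,(0,0,60),(180,45,200),(215,195,370,305),300))
show("sw wood",blobs(t,(18,40,180),(32,150,255),(390,238,445,300),20))
for nm,im,b in(("t",t,(385,235,450,305)),("s",s,(235,170,310,220))):
    x0,y0,x1,y1=b; cv2.imwrite(f"pics/c_{nm}.png",cv2.resize(im[y0:y1,x0:x1],None,fx=5,fy=5,interpolation=cv2.INTER_NEAREST))
a=cv2.resize(t[195:310,165:370],None,fx=3.8,fy=3.8,interpolation=cv2.INTER_CUBIC)[:437]
b=cv2.imread("pics/c_t.png");c=cv2.imread("pics/c_s.png")
b=cv2.resize(b,None,fx=.45,fy=.45);c=cv2.resize(c,None,fx=.63,fy=.63)
C=np.zeros((600,790,3),np.uint8);C[:a.shape[0],:a.shape[1]]=a;C[440:440+b.shape[0],:b.shape[1]]=b;C[440:440+c.shape[0],300:300+c.shape[1]]=c
cv2.imwrite("pics/crop.png",C)
E
```

```text
red top [329.6 232.9] 202 [[319.0, 233.0], [330.0, 222.0], [340.5, 232.5], [329.5, 243.5]]
red top [270.  233.8] 8 [[267.0, 231.0], [267.5, 230.5], [272.5, 235.5], [272.0, 236.0]]
red top [265.3 238.7] 11 [[262.5, 236.5], [263.0, 236.0], [268.0, 241.0], [267.5, 241.5]]
red top [248.9 266.5] 13 [[246.0, 266.0], [253.0, 266.0], [253.0, 267.0], [246.0, 267.0]]
red sc [289.6 230.8] 216 [[281.0, 224.0], [298.0, 224.0], [298.0, 238.0], [281.0, 238.0]]
red sc [322.7 324.8] 12 [[321.1000061035156, 328.79998779296875], [323.0, 321.0], [324.20001220703125, 321.29998779296875], [322.20001220703125, 329.1000061035156]]
red sc [354.5 326.5] 14 [[352.20001220703125, 323.3999938964844], [353.3999938964844, 322.79998779296875], [356.79998779296875, 329.6000061035156], [355.6000061035156, 330.20001220703125]]
blue top [190.8 255.6] 643 [[171.1999969482422, 215.10000610351562], [217.8000030517578, 210.60000610351562], [226.1999969482422, 299.3999938964844], [179.60000610351562, 303.79998779296875]]
yel top [267.6 236.1] 28 [[263.1000061035156, 235.6999969482422], [266.0, 232.0], [272.0, 236.8000030517578], [269.0, 240.39999389648438]]
yel top [241.4 240.2] 31 [[237.0, 238.0], [239.0, 236.0], [245.5, 242.5], [243.5, 244.5]]
yel top [270.4 259.6] 21 [[266.0, 261.0], [272.20001220703125, 255.8000030517578], [274.29998779296875, 258.3999938964844], [268.1000061035156, 263.6000061035156]]
yel top [251.  262.1] 14 [[247.0, 260.0], [253.0, 260.0], [253.0, 265.0], [247.0, 265.0]]
grey [275.9 247.8] 5573 [[216.1999969482422, 218.39999389648438], [351.70001220703125, 200.5], [362.20001220703125, 280.20001220703125], [226.6999969482422, 298.0]]
grey [217.7 265.4] 454 [[215.0, 215.0], [223.0, 215.0], [223.0, 297.0], [215.0, 297.0]]
sw wood [413.9 275.4] 2227 [[390.0, 241.0], [444.0, 241.0], [444.0, 299.0], [390.0, 299.0]]
```

View pics/crop.png

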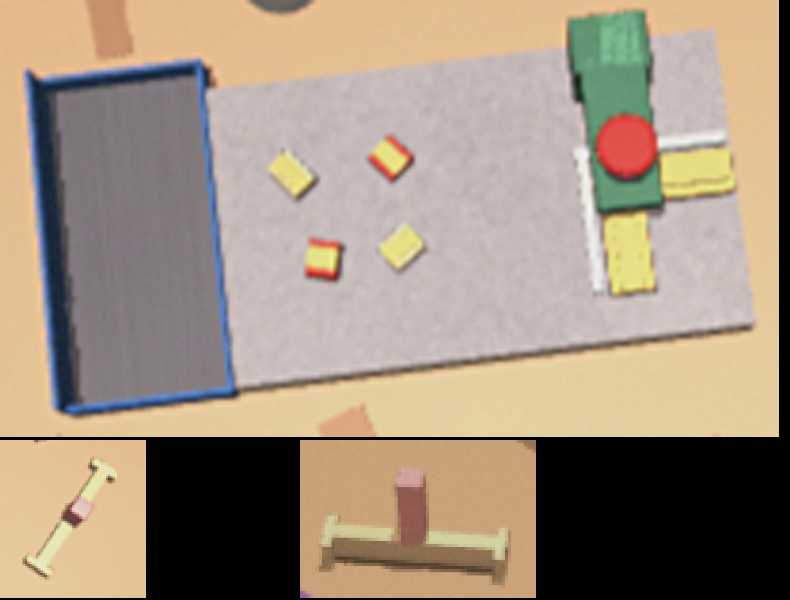

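Run:
```python
from h import *
c=lambda x,y:(165+(x-1.4)/3.8,195+(y-1.4)/3.8)
N=dict(bTL=c(207,92),bTR=c(715,30),bBR=c(752,326),bBL=c(237,388))
B={k:onz("top",v,.05) for k,v in N.items()}
for k,v in B.items(): print(k,v.round(4))
src=np.float32([[.12,.19],[.12,-.22],[-.12,-.22],[-.12,.19]]); dst=np.float32([B[k] for k in("bTL","bTR","bBR","bBL")])
print("len",np.linalg.norm(dst-np.roll(dst,-1,0),axis=1))
sc=src.mean(0);dc=dst.mean(0);U,_,Vt=np.linalg.svd((src-sc).T@(dst-dc));R=(U@Vt).T;o=dc-R@sc
yaw=np.arctan2(R[1,0],R[0,0]);print("yaw",np.degrees(yaw),"org",o, "res",(src@R.T+o-dst).round(4).tolist())
k=tri((329.6,232.9),(289.6,229.5));print("knob tri",k,"exp",R@[0,-.13]+o,"onz",onz("top",(329.6,232.9),.218))
w=lambda p:(R.T@(np.array(p)-o)).round(4)
for p,z in(((267.6,236.1),.074),((241.4,240.2),.072),((270.4,259.6),.073),((250.3,263),.072)): print("off bed",w(onz("top",p,z)))
print("gilt?",w(onz("top",c(606,292),.08)),w(onz("top",c(655,290),.08)),w(onz("top",c(732,190),.08)))
h=tri((421.4,265.7),(270.2,181.7));e1=tri((430.8,248.3),(298.5,200.2));e2=tri((401.9,291),(244.8,195.7));e3=tri((430.8,248.3),(244.8,195.7));e4=tri((401.9,291),(298.5,200.2))
print(h,e1,e2,e3,e4,sep="\n")
a,b=onz("top",(430.8,248.3),.04),onz("top",(401.9,291),.04);print(a,b,np.linalg.norm(a-b),"mid",(a+b)/2,"yaw",np.degrees(np.arctan2(*(a-b)[::-1])))
print(onz("top",(421.4,265.7),.114),onz("scene",(270.2,181.7),.114))
```

```text
bTL [0.6444 0.2094]
bTR [ 0.6853 -0.1976]
bBR [ 0.4458 -0.2183]
bBL [0.4069 0.1852]
len [0.40909562 0.24044228 0.4053503  0.23864211]
yaw 5.559574 org [0.5441564  0.00961703] res [[0.0007999999797903001, 0.0008999999845400453], [-0.00039999998989515007, -9.999999747378752e-05], [0.00019999999494757503, -0.0027000000700354576], [-0.0006000000284984708, 0.0019000000320374966]]
knob tri (array([ 0.55808921, -0.12003481,  0.21876524]), np.float64(0.0011056553307753243)) exp [ 0.55675086 -0.11977145] onz [ 0.55780618 -0.11970893]
off bed [0.0431 0.0476]
off bed [0.0406 0.1265]
off bed [-0.0282  0.047 ]
off bed [-0.0309  0.1072]
gilt? [-0.0836 -0.1061] [-0.0867 -0.1439] [-0.0159 -0.2134]
(array([ 0.47727515, -0.38580183,  0.10777651]), np.float64(0.00018049235107698606))
(array([ 0.47712903, -0.36564697,  0.08850566]), np.float64(0.1476807681639662))
(array([ 0.47969875, -0.37655717,  0.04633455]), np.float64(0.15776610643805353))
(array([ 0.54011174, -0.42906858,  0.04431708]), np.float64(0.0028410701178431764))
(array([ 0.41337663, -0.33598967,  0.04304875]), np.float64(0.003332423794315354))
[ 0.53971273 -0.4290119 ] [ 0.41240317 -0.33534499] 0.158054460630528 mid [ 0.47605795 -0.38217844] yaw -36.34345300525396
[ 0.47627732 -0.38464573] [ 0.47994334 -0.3802346 ]
```

```bash
cat >> h.py <<'E'
from scipy.spatial.transform import Rotation as Ro
BY=5.56; BO=np.array([.5446,.0096])
def bed(x,y): c,s=np.cos(np.radians(BY)),np.sin(np.radians(BY)); return BO+[c*x-s*y,s*x+c*y]
def yawx():
    x=Ro.from_quat(monitor.get_state()["tool_rot"]).as_matrix()[:,0]; return np.degrees(np.arctan2(x[1],x[0]))
def go(*targets,yaw=None):
    """units along tool axes between successive targets, tool level at yaw (deg)"""
    s=monitor.get_state(); y=np.radians(yawx() if yaw is None else yaw); p=s["tcp_pos"]
    R=np.array([[np.cos(y),np.sin(y),0],[np.sin(y),-np.cos(y),0],[0,0,-1]])
    print("t",s["clock"],"pos",p.round(4),"yaw",round(yawx(),2),"w",round(s["width"],4),"F",s["wrist_force"].round(1))
    for t in targets: t=np.array(t); print("to",t.round(4),"units",(R.T@(t-p)/.025).round(2)); p=t
E
python3 -m creep '[[[0,0,0],[0,0,-1],1],[[0,0,0],[0,0,-1],1],[[0,0,0],[0,0,-1],1],[[0,0,0],[0,0,-1],1],[[0,0,0],[0,0,-1],1],[[0,0,0],[0,0,-1],1],[[0,0,0],[0,0,-1],1],[[0,0,0],[0,0,-1],1]]'
python3 -m creep '[[[0,0,0],[0,0,-1],1],[[0,0,0],[0,0,-1],1],[[0,0,0],[0,0,-1],1],[[0,0,0],[0,0,-1],1],[[0,0,0],[0,0,-1],1],[[0,0,0],[0,0,-1],1],[[0,0,0],[0,0,-1],1]]'
python3 -c "
from h import *
go((.4767,-.384,.2),(.4767,-.384,.084),yaw=143.7)"
```

```text
clock: 0.9
tcp_pos: [0.2129, -0.4795, 0.2556]
tool_rot: [0.718, 0.696, 0.0, -0.001]
wrist_force: [0.3, -0.3, -0.3]
width: 0.0855
clock: 1.6
tcp_pos: [0.2129, -0.4795, 0.2556]
tool_rot: [0.307, 0.952, 0.001, -0.0]
wrist_force: [0.1, -0.5, -0.1]
width: 0.0849
t 1.6 pos [ 0.2129 -0.4795  0.2556] yaw 144.27 w 0.0849 F [ 0.1 -0.5 -0.1]
to [ 0.4767 -0.384   0.2   ] units [-6.24  9.33  2.22]
to [ 0.4767 -0.384   0.084 ] units [0.   0.   4.64]
```

```bash
python3 -m creep '[[[-0.62,0.93,0],[0,0,0],1],[[-0.62,0.93,0],[0,0,0],1],[[-0.62,0.93,0],[0,0,0],1],[[-0.62,0.93,0],[0,0,0],1],[[-0.62,0.93,0.4],[0,0,0],1],[[-0.62,0.93,0.4],[0,0,0],1],[[-0.62,0.93,0.4],[0,0,0],1],[[-0.62,0.93,0.4],[0,0,0],1]]'
python3 -m creep '[[[-0.62,0.93,0.4],[0,0,0],1],[[-0.62,0.93,0.2],[0,0,0],1],[[0,0,0],[0,0,0],1]]'
python3 - <<'E'
from h import *
go((.4767,-.384,.2),(.4767,-.384,.084))
m=vision.camera_model("wrist"); im=vision.camera("wrist"); cv2.imwrite("pics/w1.png",im[...,::-1])
E=np.array(m["extrinsics"]); f=240/np.tan(np.radians(m["vfov"]/2))
for p in((.4767,-.384,.114),): q=E[:3,:3].T@(np.array(p)-E[:3,3]); print(q[:2]/q[2]*f+[m["cx"],m["cy"]])
E
```

```text
clock: 2.4
tcp_pos: [0.4236, -0.4017, 0.2152]
tool_rot: [0.31, 0.951, 0.0, -0.001]
wrist_force: [1.0, 0.4, -0.8]
width: 0.0856
clock: 2.7
tcp_pos: [0.4772, -0.3808, 0.1987]
tool_rot: [0.308, 0.951, 0.001, -0.001]
wrist_force: [-0.6, -0.6, 0.2]
width: 0.0854
t 2.7 pos [ 0.4772 -0.3808  0.1987] yaw 144.17 w 0.0854 F [-0.6 -0.6  0.2]
to [ 0.4767 -0.384   0.2   ] units [-0.06 -0.12 -0.05]
to [ 0.4767 -0.384   0.084 ] units [0.   0.   4.64]
[312.29915038 264.99526083]
```

View pics/w1.png

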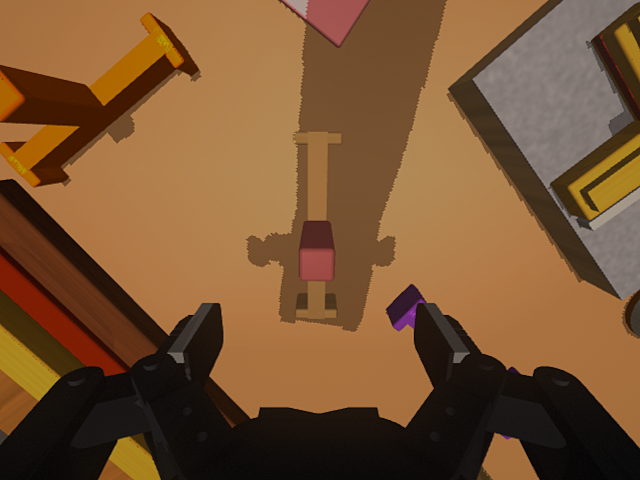

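Run:
```python
from h import *
p=onz("wrist",(317,264),.114); go((*p,.084))
```

```text
t 2.75 pos [ 0.4758 -0.3818  0.1995] yaw 144.09 w 0.0856 F [-0.5  0.2 -0.1]
to [ 0.4768 -0.3824  0.084 ] units [-0.05  0.    4.62]
```

Aligned. Descend and grip.

```bash
python3 -m creep '[[[-0.05,0,0.9],[0,0,0],1],[[0,0,0.9],[0,0,0],1],[[0,0,0.9],[0,0,0],1],[[0,0,0.9],[0,0,0],1],[[0,0,0.7],[0,0,0],1],[[0,0,0.3],[0,0,0],1],[[0,0,0],[0,0,0],1]]'
python3 -m creep '[[[0,0,0],[0,0,0],-1],[[0,0,0],[0,0,0],-1],[[0,0,0],[0,0,0],-1],[[0,0,0],[0,0,0],-1],[[0,0,0],[0,0,0],-1],[[0,0,0],[0,0,0],-1],[[0,0,0],[0,0,0],-1]]'
```

```text
clock: 3.45
tcp_pos: [0.4747, -0.3835, 0.085]
tool_rot: [0.31, 0.951, 0.001, -0.001]
wrist_force: [0.6, 1.6, 0.7]
width: 0.0853
clock: 4.15
tcp_pos: [0.4766, -0.3842, 0.0872]
tool_rot: [0.309, 0.951, -0.0, 0.001]
wrist_force: [-0.8, 1.5, 4.4]
width: 0.0237
```

```bash
python3 -c "
from h import *
go()
go()"
python3 -m creep '[[[0,0,-0.4],[0,0,0],-1],[[0,0,-0.8],[0,0,0],-1],[[0,0,-1],[0,0,0],-1],[[0,0,-1],[0,0,0],-1],[[0,0,-1],[0,0,0],-1],[[0,0,-0.6],[0,0,0],-1],[[0,0,0],[0,0,0],-1]]'
python3 -c "
from h import *
go((.40,-.30,.204),(.40,-.01,.204),(*bed(.006,-.015),.204),yaw=144)"
```

```text
t 4.15 pos [ 0.4766 -0.3842  0.0872] yaw 143.96 w 0.0237 F [-0.8  1.5  4.4]
t 4.15 pos [ 0.4766 -0.3842  0.0872] yaw 143.96 w 0.0237 F [-0.8  1.5  4.4]
clock: 4.85
tcp_pos: [0.4771, -0.3848, 0.2094]
tool_rot: [0.31, 0.951, -0.001, 0.002]
wrist_force: [1.6, 0.5, -2.2]
width: 0.0237
t 4.85 pos [ 0.4771 -0.3848  0.2094] yaw 143.93 w 0.0237 F [ 1.6  0.5 -2.2]
to [ 0.4   -0.3    0.204] units [4.49 0.93 0.22]
to [ 0.4   -0.01   0.204] units [6.82 9.38 0.  ]
to [ 0.552  -0.0047  0.204 ] units [-4.8   3.74  0.  ]
```

```bash
python3 -m creep '[[[0.5,0.1,0],[0,0,0],-1],[[0.9,0.2,0],[0,0,0],-1],[[0.9,0.2,0],[0,0,0],-1],[[0.9,0.2,0],[0,0,0],-1],[[0.9,0.2,0],[0,0,0],-1],[[0.4,0.05,0],[0,0,0],-1]]'
python3 -m creep '[[[0.68,0.94,0],[0,0,0],-1],[[0.68,0.94,0],[0,0,0],-1],[[0.68,0.94,0],[0,0,0],-1],[[0.68,0.94,0],[0,0,0],-1],[[0.68,0.94,0],[0,0,0],-1],[[0.68,0.94,0],[0,0,0],-1],[[0.68,0.94,0],[0,0,0],-1],[[0.68,0.94,0],[0,0,0],-1]]'
python3 -m creep '[[[0.68,0.94,0],[0,0,0],-1],[[0.68,0.94,0],[0,0,0],-1],[[0,0,0],[0,0,-0.8],-1],[[0,0,0],[0,0,-1],-1],[[0,0,0],[0,0,-1],-1],[[0,0,0],[0,0,-1],-1],[[0,0,0],[0,0,-1],-1],[[0,0,0],[0,0,-0.4],-1]]'
python3 -m creep '[[[0,0,0],[0,0,0],-1]]'
python3 -c "
from h import *
go((*bed(.006,-.015),.204),(*bed(.006,-.015),.142),(*bed(.006,.22),.142))"
```

```text
clock: 5.45
tcp_pos: [0.3975, -0.2964, 0.2047]
tool_rot: [0.309, 0.951, 0.001, -0.002]
wrist_force: [0.7, -1.2, -0.8]
width: 0.0234
clock: 6.25
tcp_pos: [0.3998, -0.0654, 0.2055]
tool_rot: [0.31, 0.951, -0.0, -0.0]
wrist_force: [0.3, -0.2, -1.8]
width: 0.0234
clock: 7.05
tcp_pos: [0.4001, -0.0085, 0.2054]
tool_rot: [-0.05, 0.999, 0.0, -0.001]
wrist_force: [-0.3, -0.3, -1.1]
width: 0.0233
clock: 7.15
tcp_pos: [0.4001, -0.0085, 0.2055]
tool_rot: [-0.048, 0.999, 0.0, -0.001]
wrist_force: [-0.6, -0.3, -1.8]
width: 0.0233
t 7.15 pos [ 0.4001 -0.0085  0.2055] yaw -174.48 w 0.0233 F [-0.6 -0.3 -1.8]
to [ 0.552  -0.0047  0.204 ] units [-6.06 -0.43  0.06]
to [ 0.552  -0.0047  0.142 ] units [0.   0.   2.48]
to [0.5293 0.2291 0.142 ] units [0.01 9.4  0.  ]
```

```bash
python3 -m creep '[[[-0.6,-0.06,0],[0,0,0],-1],[[-0.95,-0.06,0],[0,0,0],-1],[[-0.95,-0.06,0],[0,0,0],-1],[[-0.95,-0.06,0],[0,0,0],-1],[[-0.95,-0.06,0],[0,0,0],-1],[[-0.95,-0.06,0],[0,0,0],-1],[[-0.71,-0.07,0],[0,0,0],-1],[[0,0,0],[0,0,0],-1]]'
python3 -m creep '[[[0,0,0.6],[0,0,0],-1],[[0,0,0.8],[0,0,0],-1],[[0,0,0.7],[0,0,0],-1],[[0,0,0.4],[0,0,0],-1],[[0,0,0.1],[0,0,0],-1],[[0,0,0],[0,0,0],-1]]'
python3 - <<'E'
from h import *
go((*bed(.006,-.015),.137))
a=vision.camera("scene")[...,::-1];b=vision.camera("top")[...,::-1];cv2.imwrite("pics/s2.png",a);cv2.imwrite("pics/t2.png",b)
A=cv2.resize(a[200:460,220:460],None,fx=2.2,fy=2.2);cv2.imwrite("pics/s2c.png",A)
E
```

```text
clock: 7.95
tcp_pos: [0.5536, -0.0047, 0.2049]
tool_rot: [-0.048, 0.999, 0.0, -0.0]
wrist_force: [0.1, 0.1, -1.3]
width: 0.0234
clock: 8.55
tcp_pos: [0.5512, -0.0044, 0.1408]
tool_rot: [-0.048, 0.999, 0.0, -0.001]
wrist_force: [-0.4, 0.4, -1.6]
width: 0.0233
t 8.55 pos [ 0.5512 -0.0044  0.1408] yaw -174.48 w 0.0233 F [-0.4  0.4 -1.6]
to [ 0.552  -0.0047  0.137 ] units [-0.03 -0.02  0.15]
```

View pics/s2c.png

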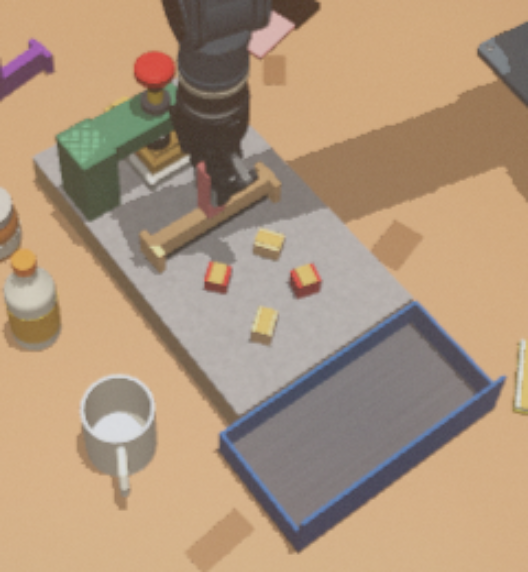

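```bash
python3 -m creep '[[[0,0,0.1],[0,0,0],-1],[[0,0,0],[0,0,0],-1]]'
python3 -m creep '[[[0,0.2,0],[0,0,0],-1],[[0,0.4,0],[0,0,0],-1],[[0,0.4,0],[0,0,0],-1],[[0,0.4,0],[0,0,0],-1],[[0,0.4,0],[0,0,0],-1],[[0,0.4,0],[0,0,0],-1],[[0,0.4,0],[0,0,0],-1],[[0,0.4,0],[0,0,0],-1]]'
python3 -m creep '[[[0,0.4,0],[0,0,0],-1],[[0,0.4,0],[0,0,0],-1],[[0,0.4,0],[0,0,0],-1],[[0,0.4,0],[0,0,0],-1],[[0,0.4,0],[0,0,0],-1],[[0,0.4,0],[0,0,0],-1],[[0,0.4,0],[0,0,0],-1],[[0,0.4,0],[0,0,0],-1]]'
python3 - <<'E'
from h import *
go((*bed(.006,.22),.138))
cv2.imwrite("pics/s3c.png",cv2.resize(vision.camera("scene")[200:460,220:460,::-1],None,fx=2.2,fy=2.2))
E
```

```text
clock: 8.85
tcp_pos: [0.5523, -0.0045, 0.1394]
tool_rot: [-0.048, 0.999, -0.0, 0.001]
wrist_force: [-0.8, 0.3, -1.2]
width: 0.0232
clock: 9.65
tcp_pos: [0.5446, 0.071, 0.1389]
tool_rot: [-0.048, 0.999, -0.0, -0.0]
wrist_force: [-0.1, -1.0, -0.6]
width: 0.0233
clock: 10.45
tcp_pos: [0.5369, 0.1506, 0.1388]
tool_rot: [-0.048, 0.999, -0.0, 0.0]
wrist_force: [0.9, -0.3, -1.5]
width: 0.0235
t 10.45 pos [0.5369 0.1506 0.1388] yaw -174.47 w 0.0235 F [ 0.9 -0.3 -1.5]
to [0.5293 0.2291 0.138 ] units [0.   3.16 0.03]
```

View pics/s3c.png

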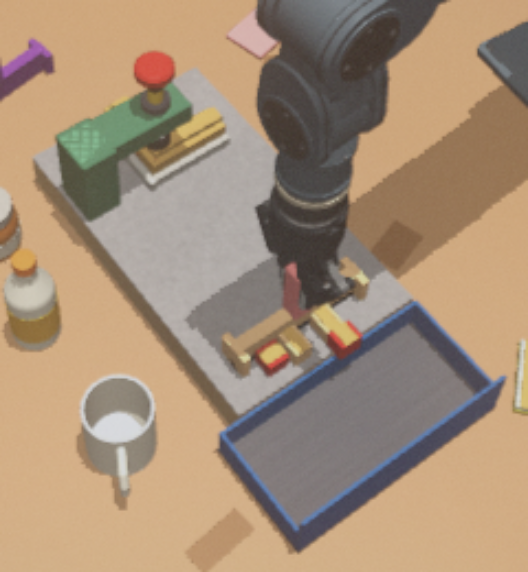

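```bash
python3 -m creep '[[[0,0.4,0],[0,0,0],-1],[[0,0.4,0],[0,0,0],-1],[[0,0.4,0],[0,0,0],-1],[[0,0.4,0],[0,0,0],-1],[[0,0.4,0],[0,0,0],-1],[[0,0.4,0],[0,0,0],-1],[[0,0.4,0],[0,0,0],-1],[[0,0.4,0],[0,0,0],-1]]'
python3 -m creep '[[[0,0.3,0],[0,0,0],-1],[[0,0,0],[0,0,0],-1],[[0,0,-0.4],[0,0,0],-1],[[0,0,-0.8],[0,0,0],-1],[[0,0,-0.8],[0,0,0],-1],[[0,0,-0.8],[0,0,0],-1],[[0,0,0],[0,0,0],-1]]'
python3 - <<'E'
from h import *
go((.40,.12,.21),(.33,-.05,.21))
a=vision.camera("scene")[200:460,220:460,::-1];b=vision.camera("top")[190:320,110:410,::-1]
a=cv2.resize(a,None,fx=1.5,fy=1.5);b=cv2.resize(b,(420,182));C=np.zeros((390,780,3),np.uint8);C[:,:360]=a;C[:182,360:]=b;cv2.imwrite("pics/s4c.png",C)
E
```

```text
clock: 11.3
tcp_pos: [0.5292, 0.2302, 0.1388]
tool_rot: [-0.048, 0.999, -0.0, 0.0]
wrist_force: [0.2, -0.8, -1.4]
width: 0.0233
clock: 12.0
tcp_pos: [0.5307, 0.2371, 0.2135]
tool_rot: [-0.048, 0.999, 0.001, 0.004]
wrist_force: [0.8, -0.6, -1.0]
width: 0.0233
t 12.0 pos [0.5307 0.2371 0.2135] yaw -174.5 w 0.0233 F [ 0.8 -0.6 -1. ]
to [0.4  0.12 0.21] units [ 5.65 -4.16  0.14]
to [ 0.33 -0.05  0.21] units [ 3.44 -6.5   0.  ]
```

View pics/s4c.png

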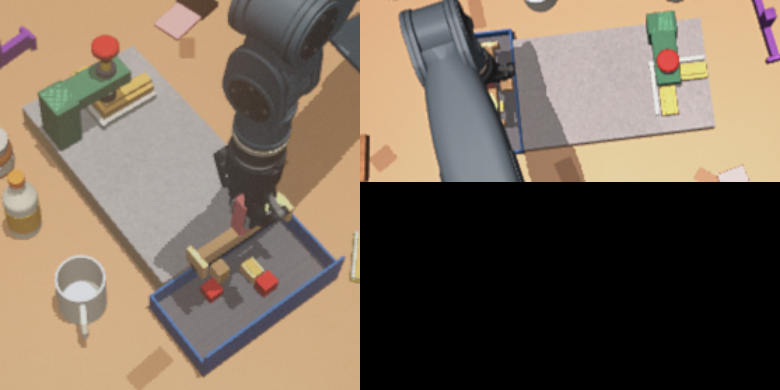

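```bash
python3 -m creep '[[[0.8,-0.6,0],[0,0,0],-1],[[0.8,-0.6,0],[0,0,0],-1],[[0.8,-0.6,0],[0,0,0],-1],[[0.8,-0.6,0],[0,0,0],-1],[[0.8,-0.6,0],[0,0,0],-1],[[0.8,-0.6,0],[0,0,0],-1],[[0.8,-0.6,0],[0,0,0],-1]]'
python3 -m creep '[[[0.1,-0.98,0],[0,0,0],-1],[[0.1,-0.98,0],[0,0,0],-1],[[0.1,-0.98,0],[0,0,0],-1],[[0.1,-0.98,0],[0,0,0],-1],[[0.1,-0.98,0],[0,0,0],-1],[[0.1,-0.98,0],[0,0,0],-1],[[0.1,-0.98,0],[0,0,0],-1],[[0.1,-0.98,0],[0,0,0],-1]]'
python3 -m creep '[[[0.1,-0.98,0],[0,0,0],-1],[[0.1,-0.98,0],[0,0,0],-1],[[0.1,-0.98,0],[0,0,0],-1],[[0.1,-0.98,0],[0,0,0],-1],[[0.1,-0.98,0],[0,0,0],-1],[[0.1,-0.98,0],[0,0,0],-1],[[0.1,-0.98,0],[0,0,0],-1],[[0.1,-0.98,0],[0,0,0],-1]]'
python3 -m creep '[[[0,0,0],[0,0,1],-1],[[0,0,0],[0,0,1],-1],[[0,0,0],[0,0,1],-1],[[0,0,0],[0,0,1],-1],[[0,0,0],[0,0,1],-1],[[0,0,0],[0,0,0.2],-1],[[0,0,0],[0,0,0],-1]]'
python3 - <<'E'
from h import *
go((.475,-.385,.205),(.475,-.385,.086))
cv2.imwrite("pics/t5.png",cv2.resize(vision.camera("top")[200:310,160:370,::-1],None,fx=3.5,fy=3.5,interpolation=cv2.INTER_CUBIC))
E
```

```text
clock: 12.8
tcp_pos: [0.3976, 0.118, 0.207]
tool_rot: [-0.048, 0.999, -0.0, -0.002]
wrist_force: [-0.4, -0.2, -1.0]
width: 0.0234
clock: 13.6
tcp_pos: [0.3973, -0.0789, 0.2071]
tool_rot: [-0.048, 0.999, 0.001, -0.001]
wrist_force: [1.8, -0.7, -1.3]
width: 0.0231
clock: 14.4
tcp_pos: [0.3964, -0.2756, 0.2069]
tool_rot: [-0.048, 0.999, 0.001, -0.001]
wrist_force: [0.4, 0.3, -2.4]
width: 0.023
clock: 15.1
tcp_pos: [0.3968, -0.2748, 0.2076]
tool_rot: [0.309, 0.951, 0.0, -0.001]
wrist_force: [-0.4, 0.5, -1.2]
width: 0.0234
t 15.1 pos [ 0.3968 -0.2748  0.2076] yaw 144.04 w 0.0234 F [-0.4  0.5 -1.2]
to [ 0.475 -0.385  0.205] units [-5.12 -1.73  0.1 ]
to [ 0.475 -0.385  0.086] units [0.   0.   4.76]
```

View pics/t5.png

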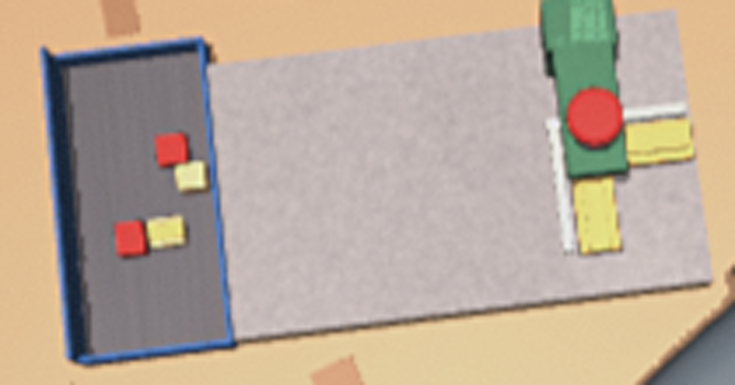

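```bash
python3 -m creep '[[[-0.8,-0.28,0],[0,0,0],-1],[[-0.9,-0.29,0],[0,0,0],-1],[[-0.9,-0.29,0],[0,0,0],-1],[[-0.9,-0.29,0],[0,0,0],-1],[[-0.9,-0.29,0],[0,0,0],-1],[[-0.72,-0.29,0],[0,0,0],-1],[[0,0,0],[0,0,0],-1]]'
python3 -m creep '[[[0,0,0.6],[0,0,0],-1],[[0,0,0.9],[0,0,0],-1],[[0,0,0.9],[0,0,0],-1],[[0,0,0.9],[0,0,0],-1],[[0,0,0.9],[0,0,0],-1],[[0,0,0.4],[0,0,0],-1],[[0,0,0.1],[0,0,0],-1],[[0,0,0],[0,0,0],-1]]'
```

```text
clock: 15.85
tcp_pos: [0.476, -0.3872, 0.2074]
tool_rot: [0.309, 0.951, -0.0, -0.0]
wrist_force: [-0.5, -0.2, -1.1]
width: 0.0231
clock: 16.65
tcp_pos: [0.4753, -0.3852, 0.0916]
tool_rot: [0.309, 0.951, 0.0, -0.0]
wrist_force: [0.0, -0.6, -1.6]
width: 0.0233
```

```bash
python3 -m creep '[[[0,0,0.1],[0,0,0],-1],[[0,0,0],[0,0,0],-1]]'
python3 -m creep '[[[0,0,0.06],[0,0,0],-1],[[0,0,0],[0,0,0],-1]]'
python3 -m creep '[[[0,0,0.04],[0,0,0],-1],[[0,0,0],[0,0,0],-1]]'
```

```text
clock: 16.85
tcp_pos: [0.4759, -0.386, 0.0901]
tool_rot: [0.309, 0.951, -0.0, 0.001]
wrist_force: [0.5, 0.4, -1.7]
width: 0.0233
clock: 17.05
tcp_pos: [0.4755, -0.3857, 0.0877]
tool_rot: [0.309, 0.951, -0.0, 0.0]
wrist_force: [-0.5, -0.2, -1.6]
width: 0.0233
clock: 17.25
tcp_pos: [0.4756, -0.3856, 0.0872]
tool_rot: [0.31, 0.951, -0.0, 0.0]
wrist_force: [-0.7, 1.8, 1.4]
width: 0.0234
```

```bash
python3 -m creep '[[[0,0,0],[0,0,0],0],[[0,0,0],[0,0,0],0.5],[[0,0,0],[0,0,0],1],[[0,0,0],[0,0,0],1],[[0,0,0],[0,0,0],1],[[0,0,0],[0,0,0],1]]'
python3 -m creep '[[[0,0,-0.5],[0,0,0],1],[[0,0,-0.9],[0,0,0],1],[[0,0,-0.9],[0,0,0],1],[[0,0,-0.9],[0,0,0],1],[[0,0,-0.9],[0,0,0],1],[[0,0,-0.9],[0,0,0],1],[[0,0,-0.9],[0,0,0],1],[[0,0,-0.9],[0,0,0],1]]'
python3 - <<'E'
from h import *
go((*bed(0,-.13),.29))
a=vision.camera("scene")[...,::-1];cv2.imwrite("pics/s6.png",a)
C=np.zeros((520,790,3),np.uint8);C[:520,:480]=cv2.resize(a[200:460,220:460],None,fx=2,fy=2);C[:240,480:780]=cv2.resize(a[160:220,235:310],None,fx=4,fy=4);cv2.imwrite("pics/s6c.png",C)
E
```

```text
clock: 17.85
tcp_pos: [0.4754, -0.3855, 0.0862]
tool_rot: [0.31, 0.951, 0.0, -0.0]
wrist_force: [-0.6, -0.6, -0.3]
width: 0.0857
clock: 18.65
tcp_pos: [0.4754, -0.3855, 0.2586]
tool_rot: [0.31, 0.951, -0.0, 0.001]
wrist_force: [0.1, 0.4, 0.5]
width: 0.0854
t 18.65 pos [ 0.4754 -0.3855  0.2586] yaw 143.94 w 0.0854 F [0.1 0.4 0.5]
to [ 0.5572 -0.1198  0.29  ] units [ 3.61 10.52 -1.26]
```

View pics/s6c.png

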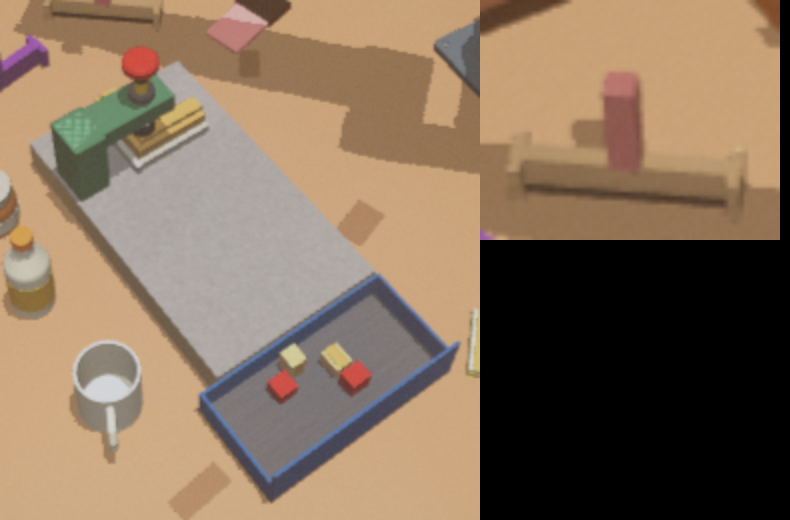

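```bash
python3 -m creep '[[[0,0,-0.8],[0,0,0],0],[[0,0,-0.8],[0,0,0],-1],[[0.3,0.9,-0.1],[0,0,0],-1],[[0.33,0.96,0],[0,0,0],-1],[[0.33,0.96,0],[0,0,0],-1],[[0.33,0.96,0],[0,0,0],-1],[[0.33,0.96,0],[0,0,0],-1],[[0.33,0.96,0],[0,0,0],-1]]'
python3 -m creep '[[[0.33,0.96,0],[0,0,0],-1],[[0.33,0.96,0],[0,0,0],-1],[[0.33,0.96,0],[0,0,0],-1],[[0.33,0.96,0],[0,0,0],-1],[[0.34,0.98,0],[0,0,0],-1],[[0,0,0],[0,0,0],-1]]'
python3 - <<'E'
from h import *
go((*bed(0,-.13),.25))
P=[]
for i in range(4): P.append(monitor.get_state()["tcp_pos"]); im=vision.camera("wrist")
print(np.mean(P,0),np.std(P,0)); cv2.imwrite("pics/w7.png",im[...,::-1])
for c,a,r in blobs(im[...,::-1].copy(),(0,150,90),(8,255,255),(0,0,640,480),300): print(c,a,r)
E
```

```text
clock: 19.5
tcp_pos: [0.52, -0.2406, 0.2993]
tool_rot: [0.31, 0.951, -0.0, 0.0]
wrist_force: [-0.5, -0.5, -0.4]
width: -0.0001
clock: 20.1
tcp_pos: [0.5578, -0.1169, 0.2993]
tool_rot: [0.308, 0.952, 0.001, 0.0]
wrist_force: [-0.3, -0.1, -0.7]
width: -0.0001
t 20.1 pos [ 0.5578 -0.1169  0.2993] yaw 144.17 w -0.0001 F [-0.3 -0.1 -0.7]
to [ 0.5572 -0.1198  0.25  ] units [-0.05 -0.11  1.97]
[ 0.55742319 -0.11876195  0.29919696] [0.00026253 0.00120964 0.00010337]
[621.92261002  11.74203338] 659 ((621.401611328125, 10.581990242004395), (24.455047607421875, 33.161556243896484), 50.19443130493164)
[320.74678847 260.84070796] 3503 ((321.1844482421875, 260.0329284667969), (70.44112396240234, 61.44929122924805), 5.355824947357178)
[ 29.51197358 411.98596201] 1211 ((28.353113174438477, 411.7344665527344), (85.27507781982422, 16.128053665161133), 39.0193977355957)
```

View pics/w7.png

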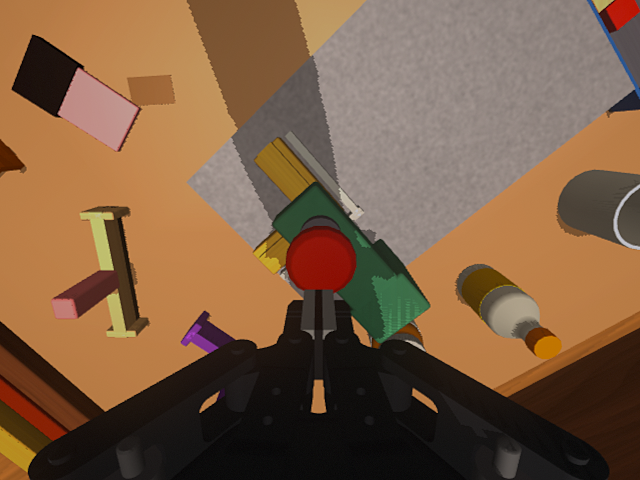

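Run:
```python
from h import *
p=onz("wrist",(321,260),.218); print(p); go((*p,.254))
```

```text
[ 0.55609422 -0.1165703 ]
t 20.3 pos [ 0.5571 -0.1205  0.299 ] yaw 143.9 w -0.0 F [-0.1  0.2 -0.1]
to [ 0.5561 -0.1166  0.254 ] units [0.12 0.1  1.8 ]
```

```bash
python3 -m creep '[[[0.02,0.02,0.5],[0,0,0],-1],[[0,0,0.7],[0,0,0],-1],[[0,0,0.4],[0,0,0],-1],[[0,0,0.1],[0,0,0],-1],[[0,0,0.1],[0,0,0],-1],[[0,0,0],[0,0,0],-1]]'
for i in 1; do python3 -m creep '[[[0,0,0.08],[0,0,0],-1],[[0,0,0],[0,0,0],-1]]'; done
python3 -m creep '[[[0,0,0.08],[0,0,0],-1],[[0,0,0],[0,0,0],-1]]'
python3 -m creep '[[[0,0,0.08],[0,0,0],-1],[[0,0,0],[0,0,0],-1]]'
```

```text
clock: 20.9
tcp_pos: [0.5571, -0.1194, 0.2541]
tool_rot: [0.31, 0.951, -0.0, 0.0]
wrist_force: [-0.6, -0.2, 0.3]
width: 0.0
clock: 21.1
tcp_pos: [0.5573, -0.1191, 0.2522]
tool_rot: [0.31, 0.951, 0.0, 0.0]
wrist_force: [-0.3, 0.1, -0.8]
width: -0.0001
clock: 21.3
tcp_pos: [0.5571, -0.119, 0.2497]
tool_rot: [0.309, 0.951, 0.0, -0.0]
wrist_force: [0.4, -0.4, 0.4]
width: -0.0001
clock: 21.5
tcp_pos: [0.5573, -0.119, 0.2482]
tool_rot: [0.31, 0.951, 0.0, 0.0]
wrist_force: [0.7, -0.1, 0.0]
width: -0.0003
```

```bash
python3 -m creep '[[[0,0,0.06],[0,0,0],-1],[[0,0,0],[0,0,0],-1]]'
python3 -m creep '[[[0,0,0.06],[0,0,0],-1],[[0,0,0],[0,0,0],-1]]'
python3 -m creep '[[[0,0,0.06],[0,0,0],-1],[[0,0,0],[0,0,0],-1]]'
```

```text
clock: 21.7
tcp_pos: [0.5573, -0.1191, 0.2473]
tool_rot: [0.309, 0.951, -0.0, 0.001]
wrist_force: [-0.8, 0.4, 4.7]
width: 0.0002
clock: 21.9
tcp_pos: [0.5573, -0.1191, 0.2457]
tool_rot: [0.31, 0.951, 0.0, 0.001]
wrist_force: [-1.0, 0.7, 5.8]
width: 0.0002
clock: 22.1
tcp_pos: [0.5573, -0.1191, 0.2442]
tool_rot: [0.31, 0.951, 0.0, 0.001]
wrist_force: [-1.0, -0.3, 4.9]
width: -0.0001
```

```bash
python3 -m creep '[[[0,0,0.1],[0,0,0],-1],[[0,0,0.1],[0,0,0],-1],[[0,0,0.1],[0,0,0],-1],[[0,0,0.1],[0,0,0],-1],[[0,0,0.1],[0,0,0],-1],[[0,0,0.08],[0,0,0],-1],[[0,0,0],[0,0,0],-1],[[0,0,0],[0,0,0],-1]]'
python3 - <<'E'
from h import *
P=[]
for i in range(6):
    s=monitor.get_state();P.append([*s["tcp_pos"],*s["wrist_force"]]); im=vision.camera("scene")
print(np.mean(P,0).round(4),np.std(P,0).round(4))
a=im[...,::-1];cv2.imwrite("pics/s8.png",a);b=cv2.imread("pics/s6.png")
C=np.hstack([cv2.resize(q[205:285,255:335],None,fx=4.9,fy=4.9,interpolation=cv2.INTER_CUBIC) for q in(b,a)]);cv2.imwrite("pics/s8c.png",C)
E
```

```text
clock: 22.9
tcp_pos: [0.5573, -0.1191, 0.2325]
tool_rot: [0.309, 0.951, -0.0, 0.002]
wrist_force: [-4.1, 0.8, 13.1]
width: 0.0003
[ 0.5573 -0.1191  0.2326 -3.865   1.6924 13.0974] [0.     0.     0.     0.1373 0.4777 0.6364]
```

View pics/s8c.png

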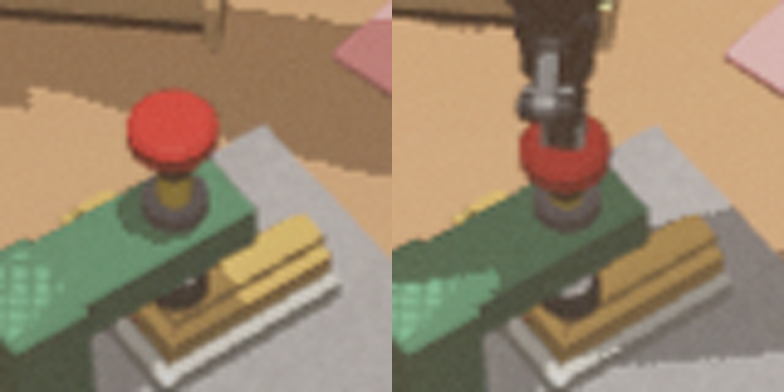

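```bash
cat > k.py <<'E'
from h import *
import sys
def rim(im):
    # red-ness edges: left/right width centre and bottom edge, subpixel by half-level on columns near the knob middle
    r=im[...,2].astype(float)-im[...,1]; out=[]
    for u in range(284,296):
        c=r[215:255,u]; k=np.where(c>60)[0]
        k=k[-1]; out.append(215+k+(c[k]-60)/(c[k]-c[k+1]))
    return np.array(out)
m=vision.camera_model("scene");E=np.array(m["extrinsics"]);f=240/np.tan(np.radians(m["vfov"]/2))
pr=lambda z:(lambda q:q[1]/q[2]*f+m["cy"])(E[:3,:3].T@(np.array([.5573,-.1195,z])-E[:3,3]))
k=(pr(.182)-pr(.202))/.02
a=rim(cv2.imread("pics/s6.png"))
def travel(fn): d=rim(cv2.imread(fn))-a; return np.median(d)/k*1000, (d/k*1000).round(1)
print("px/mm",k/1000,travel(sys.argv[1]))
E
python3 k.py pics/s8.png
```

```text
px/mm 0.2628962519050077 (np.float64(15.316686406583175), array([14.7, 13.9, 14.8, 14.7, 16.4, 17.1, 19.3, 18.2, 14.1, 15.8, 16.3,
       14.4]))
```

```bash
python3 -m creep '[[[0,0,0.08],[0,0,0],-1],[[0,0,0.08],[0,0,0],-1],[[0,0,0.06],[0,0,0],-1],[[0,0,0],[0,0,0],-1],[[0,0,0],[0,0,0],-1]]'
python3 - <<'E'
from h import *
P=[];I=[]
for i in range(6):
    s=monitor.get_state();P.append([*s["tcp_pos"],*s["wrist_force"]]); I.append(vision.camera("scene").astype(float))
print(np.mean(P,0).round(4))
cv2.imwrite("pics/s9.png",np.mean(I,0).astype(np.uint8)[...,::-1])
E
python3 k.py pics/s9.png
```

```text
clock: 23.7
tcp_pos: [0.5573, -0.1191, 0.2281]
tool_rot: [0.309, 0.951, -0.0, 0.002]
wrist_force: [-4.8, 2.7, 16.8]
width: 0.0
[ 0.5573 -0.1191  0.2281 -5.2539  2.1193 16.4859]
px/mm 0.2628962519050077 (np.float64(19.798960335306923), array([19.2, 20. , 19.8, 17.9, 23. , 22.8, 22.9, 22. , 18.6, 18.8, 19.8,
       18.9]))
```

Run:
```python
from h import *
b=cv2.imread("pics/s6.png");a=cv2.imread("pics/s9.png")
C=np.hstack([cv2.resize(q[220:280,270:330],(395,395),interpolation=cv2.INTER_CUBIC) for q in(b,a)]);cv2.imwrite("pics/s9c.png",C)
```

```text
(no output)
```

View pics/s9c.png

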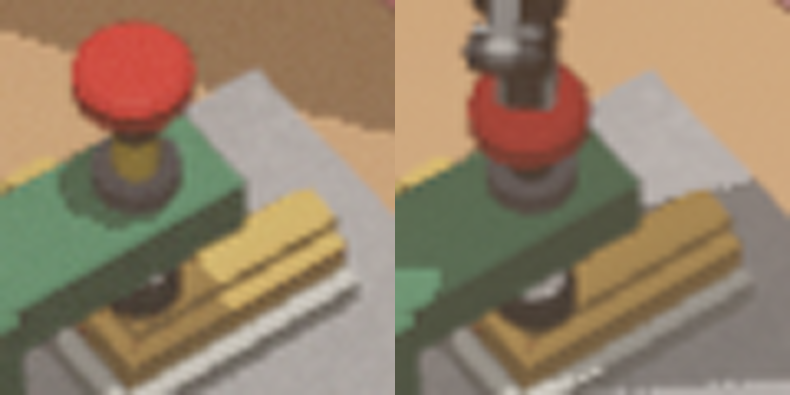

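```bash
python3 -c "
from h import *
go(); hand_in()"
```

```text
t 24.0 pos [ 0.5573 -0.1191  0.2281] yaw 143.94 w 0.0 F [-4.4  2.3 17. ]Traceback (most recent call last):
  File "<string>", line 3, in <module>
    go(); hand_in()
          ^^^^^^^
NameError: name 'hand_in' is not defined
```

```bash
python3 -c "
from rig import hand_in
print(hand_in())"
```

```text
the job is handed in; nothing more can be done
None
```

I swept all four offcuts into the blue tray, stood the sweeping block upright where it came from and let go of it. With the shut gripper I then pressed the red knob and handed the job in at 24.0 s, still holding it down.

- **Offcuts and block:** the last pictures show all four offcuts on the tray floor and the block standing upright on the bench paper. None of the pictures I looked at shows anything else moved.
- **Knob:** travel came out at about 19.4 mm from the tool height and 19.8 mm from the scene picture. The single-column picture readings ranged from about 18 to 23 mm.
- **Yellow band:** no yellow is visible above the collar.
- **Corner:** the foot is on it, and by eye it has not shifted between the before and after pictures.
- **One check disagreed:** the wrist force is 16.5–17 N, with about 5 N sideways. That is a little above the 15 N given for 20 mm and on its own would mean roughly 22 mm. I trusted the two position readings and the vanished band.

My first hand-in call failed on a missing import; the second went through with no arm movement between. I viewed 12 pictures, the limit.

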